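# Push the vial carrier round the L-slot into the reader

### The arm

A 6-joint arm with a two-finger parallel gripper is mounted at the origin on a cart in front of the work surface, level with it; the furniture and walls round the work are solid. World frame = base frame: x ahead of the robot, y to its left, z up, the work surface at z = 0. Lengths are in m, angles in rad, forces in N, time in s.
With the tool pointing down it reaches from about 0.3 to 0.75 m from the base axis. Payload 8.5 kg.
Tool frame: the origin (TCP) lies midway between the tips of the shut fingers; the grasp point (between the pads) lies 19 mm behind it (manip.hold_point_z is the distance from the TCP to the grasp point, in m); x points along the fingers, y is the direction in which the jaws open and shut, and the axes are right-handed (so a half turn about x gives the same grasp; the last joint's range is limited). The gripper opens to 88 mm and grips with 3 to 60 N. Pads are 18 mm wide; open, the fingers measure 123 mm over their backs; the gripper's body (75 mm by 187 mm) begins 45 mm behind the grasp point.
Start: joints at [1.122, 0.381, 1.297, -0, 1.464, -0.215], TCP at [0.127, 0.535, 0.239] pointing down, gripper open.
Joint ranges: [-3.11, 3.11], [-0.89, 2.33], [0.22, 2.48], [-1.42, 4.56], [0.17, 2.85], [-2.88, 2.88]. Speed limits (rad/s): [2.39, 2.39, 3.14, 3.14, 3.14, 3.14].

### API

Orientations are given as a unit quaternion [w, x, y, z].
In Python, from workcell import telemetry, viewer, manip, nets gives the robot as it stands.
- The arm moves only by the tool drive_tool, never from a script. Its argument "motion" is text: rows parted by semicolons, each of 7 numbers parted by spaces: the shift along the world's x, y, z in cm, then the turn, a rotation vector about the world's x, y, z in degrees, then the opening in per cent of the stroke, from 0 (shut) to 100 (fully open). In form: x y z wx wy wz jaw; .... A call has 1 to 12 rows; each row shifts and turns the commanded pose from where the row before left it; what a row does not reach is not made up. A row lasts 1/8 s, in which the tool goes at most 62.5 mm and 10.7 degrees, less where a joint would pass 70% of its speed; a pose out of reach is approached as far as the arm can. A call with a gripper value outside its range is refused whole. The fingers move at their own pace and stop on an object; the grip force is fixed at half the most. Time passes only in rows, so rows that do not move let the fingers close. It gives the time, the measured TCP pose, the force and the opening at its end, in the units of the state.
- telemetry.read_state(): the state, without advancing time (a new reading comes with each control period).
- viewer.get_image(name): name is "scene" or "side" or "wrist"; returns a dict with "image" (480x640x3 uint8, red, green, blue), "fx", "fy", "cx", "cy" (pixels), "R" (3x3) and "t" (3): a world point X has camera coordinates R X + t. Camera axes: x right, y down, z forward; pixel columns grow to the right and rows downward; lengths in m; the calibration is good to about 2 mm. A picture is of the moment at which its call begins. There is no depth.
- manip.job_done(): hands the job in, once; it reports no verdict.
Trained networks look in the newest picture that a camera, given by its name, has taken for a name from the list of things; names that differ only in an ending like _2 or _b are one class to them, and where a whole thing is asked for, a point or a joint stands for the part that bears it (a point fixed in the world has none). Each returns a list of dicts, best first, with "p" (0 to 1); they miss things now and then, are a little off and sometimes report something else, mostly with a low value. They report only what shows in the picture. A call takes as long as a camera call.
- nets.search_frame(camera, target): "uv" ([column, row] in pixels, amid what is visible of it).
- nets.cut_out(camera, target): "region" (480x640 bool, what is visible of it) and "uv" ([column, row] in pixels, amid what is visible of it).
The state is a dict: "time_s": time; "q": joint angles; "qd": joint speeds; "joint_torque": joint torques, N m; "tcp_pos": TCP position; "orientation": TCP orientation; "ft_force": force on the tool from outside, world axes, zero at the start; "wrist_torque": the same for the moment, N m; "opening": finger opening in m.
Only numpy, scipy, OpenCV 4.12 (cv2) and the standard library are available. Lean on these libraries where they do the work, as an engineer would, in place of code of your own. Each camera call takes 0.05 s, during which the arm holds its last target.

### The job

A vial stands in a round white carrier whose guide pin rides in the L-shaped slot of the metal track on the bench. Push the carrier with the fingertips along the first leg of the slot to the corner, then along the second leg until it is fully home at the slot's end, in front of the grey reader block, and leave it standing there with the vial upright in it. Do not lift the carrier, do not touch the vial, and do not disturb the spare vial, the slide box or the timer beside the track.

Things in the scene. Friction and masses are not known exactly. Their poses are not given: they have to be found in the camera images.
- track: low L-shaped bare steel track fixed to the bench, origin on the bench, z up. Flat running surface 16 mm above the bench with an L-shaped slot 14 mm wide: first leg along the track's -y, second along its +x. The track covers x -85..-15, y -95..+110 mm and x -15..+127, y -95..-25 mm. A grey reader block, 67 mm above the bench at its top, stands over x 84..123, y -92..-28 mm
- slot_start (a point): the carrier's centre position at the beginning of the first leg, on the running surface: track x -50, y +72 mm, 132 mm before the corner
- slot_corner (a point): the carrier's centre position at the slot's corner, on the running surface (16 mm above the bench). The pin has about 2 mm of play to each side in the slot: pushed along the first leg, the carrier stops about 2 mm beyond this point
- slot_end (a point): the carrier's centre position when its pin stands against the end of the second leg, 102 mm from the corner, on the running surface
- carrier: loose round white cup, 48 mm outside diameter, 30 mm high, 0.13 to 0.25 kg, origin at the centre of its underside on the running surface, z up. A 10 mm pin below it rides in the slot, held captive from below. It slides with 1 to 3 N of friction (up to 10 N when first knocked or pushed askew), may turn about its pin, and stays where it is left. It starts in the first leg, 70 to 130 mm before the corner
- vial: small clear vial with a yellow cap, 22 mm diameter, 44 mm high, standing loose in the carrier's 26 mm bore, its top 20 mm above the carrier's rim (66 mm above the bench). Origin at the centre of its underside
- spare_vial: bystander: the same kind of vial with a white cap, 22 mm diameter, 44 mm high, standing on the bench in the inner angle of the L. Origin at the centre of its underside
- slide_box: bystander: closed green slide box, 71 x 100 x 36 mm high, on the bench beside the first leg on the track's -x side. Origin at the centre of its underside
- timer: bystander: round white wind-up timer with a red knob, 62 mm diameter, 34 mm high, on the bench beside the second leg on the track's -y side. Origin at the centre of its underside

How it is judged:
By the outcome, as a careful person would: the job done as asked, in the order asked, and still so for the second after the job is handed in, with the robot touching nothing.
It also fails if it takes over 48 s, if anything falls off the work surface, if the arm or the gripper's body presses on something with over 40 N, if the wrist force passes 120 N, or if a joint passes its speed limit or range.

## Working session

There is one attempt and no reset: what is moved stays moved. The work goes in short steps, Python scripts to look and compute and a tool call to move; the robot and the scene stay as the last step left them, time stands still between calls to the robot, and variables do not carry over. Pictures are saved under pics/ and viewed, and the job is handed in when it is done.

Besides the shell and the picture viewer there is one more tool, called after ">>>" in YAML: its name, and indented under it one key for each argument. drive_tool: Moves the arm, as the interface text tells. Its arguments: {"type":"object","properties":{"motion":{"type":"string"}},"required":["motion"]}

```bash
ls; mkdir -p pics; python3 - <<'E'
from workcell import telemetry, viewer, manip, nets
import cv2
s=telemetry.read_state();print(s['time_s'],s['tcp_pos'],s['orientation'],s['opening'],manip.hold_point_z)
for n in ['scene','side']:
    d=viewer.get_image(n);cv2.imwrite(f'pics/{n}0.png',d['image'][:,:,::-1])
    print(n,d['fx'],d['cx'],d['cy'],d['R'],d['t'])
    for t in ['track','carrier','vial','spare_vial','slide_box','timer']:
        print(t,[(x['p'],x['uv']) for x in nets.search_frame(n,t)][:3])
E
```

```text
pics
0.0 [0.12731098 0.53476764 0.23814668] [ 0.70210698  0.08199793  0.70245183 -0.08296715] 0.08781401300250762 0.0187
scene 498.6960984359396 320.79613261998094 231.78857587745384 [[ 0.73113678 -0.68200933 -0.01738636]
 [-0.45960955 -0.47356325 -0.75133009]
 [ 0.50418059  0.557316   -0.65969751]] [-0.43308167  0.3012682   0.59574157]
track [(0.73, [345.7, 287.3])]
carrier [(0.8, [290.5, 279.2]), (0.65, [338.9, 236.9])]
vial [(0.66, [288.9, 268.9])]
spare_vial [(0.66, [336.4, 236.9]), (0.31, [343.3, 288.3])]
slide_box [(0.61, [231.1, 307.6]), (0.34, [423.4, 330.5])]
timer [(0.65, [419.5, 328.8])]
side 445.2934466324302 315.876949909525 241.4689196399457 [[ 0.97849411 -0.20627211 -0.00105034]
 [-0.14108132 -0.66551615 -0.73292859]
 [ 0.15048371  0.71731448 -0.68030477]] [-0.57200718  0.11555395  0.80723   ]
track [(0.86, [303.7, 301.3])]
carrier [(0.63, [273.5, 268.0])]
vial [(0.65, [271.2, 262.4])]
spare_vial [(0.6, [333.8, 255.3])]
slide_box [(0.64, [214.5, 276.4])]
timer [(0.67, [339.1, 356.6])]
```

View pics/scene0.png

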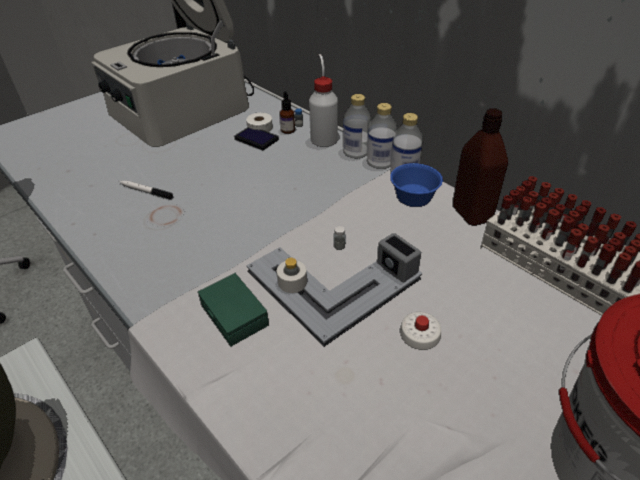

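View pics/side0.png

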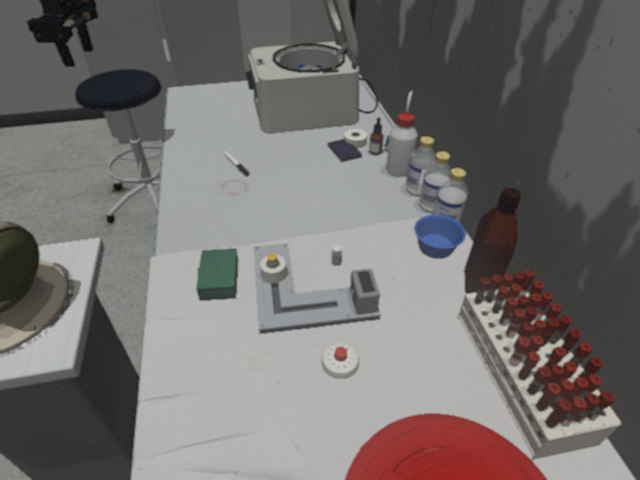

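The scene view shows the carrier at (290,280) in the first leg. The reader is at (400,257), the spare vial at (339,238), the slide box at (233,308) and the timer at (421,330). The side view agrees. Next I fit the track pose.

```bash
cat > h.py <<'E'
import numpy as np,cv2
from workcell import telemetry, viewer, manip, nets
def proj(d,X):
    X=np.atleast_2d(X);c=X@np.array(d['R']).T+np.array(d['t'])
    return np.c_[d['fx']*c[:,0]/c[:,2]+d['cx'],d['fy']*c[:,1]/c[:,2]+d['cy']]
def ray(d,uv,z):
    R=np.array(d['R']);t=np.array(d['t']);o=-R.T@t
    v=R.T@np.array([(uv[0]-d['cx'])/d['fx'],(uv[1]-d['cy'])/d['fy'],1]);return o+v*(z-o[2])/v[2]
def T(p,X):
    x,y,a=p;c,s=np.cos(a),np.sin(a);X=np.atleast_2d(X).astype(float)
    return np.c_[x+c*X[:,0]-s*X[:,1],y+s*X[:,0]+c*X[:,1],X[:,2]]
L=np.array([(-85,-95),(127,-95),(127,-25),(-15,-25),(-15,110),(-85,110)])/1000
SL=np.array([(-57,-67),(52+7,-67),(52+7,-53),(-43,-53),(-43,79),(-57,79)])/1000
def z(A,h): return np.c_[A,np.full(len(A),h)]
def hull(m,pts): cv2.fillPoly(m,[np.round(cv2.convexHull(pts.astype(np.float32))*16).astype(np.int32)],1,shift=4)
def boxpts(x0,x1,y0,y1,z0,z1): return np.array([(a,b,c) for a in(x0,x1) for b in(y0,y1) for c in(z0,z1)])/1000
def trackmask(d,p):
    m=np.zeros((480,640),np.uint8)
    for b in [(-85,-15,-95,110,0,16),(-15,127,-95,-25,0,16),(84,123,-92,-28,0,67)]: hull(m,proj(d,T(p,boxpts(*b))))
    return m
E
python3 - <<'E'
from h import *
from scipy.optimize import minimize
import pickle
D={}
for n in ['scene','side']:
    d=viewer.get_image(n)
    reg={t:nets.cut_out(n,t) for t in ['track','carrier','vial','spare_vial','slide_box','timer']}
    D[n]=(d,{k:v for k,v in reg.items()})
    print(n,{k:(len(v),v[0]['region'].sum(),v[0]['uv']) if v else 0 for k,v in reg.items()})
pickle.dump(D,open('d0.pkl','wb'))
def f(p,names=('scene','side')):
    c=0
    for n in names:
        d,r=D[n];m=trackmask(d,p);g=r['track'][0]['region'].astype(np.uint8)
        ig=np.zeros_like(m)
        for t in('carrier','vial'):
            if r[t]: ig|=r[t][0]['region'].astype(np.uint8)
        ig=cv2.dilate(ig,np.ones((3,3)))
        c+=((m!=g)&(ig==0)).sum()/g.sum()
    return c
p0=ray(D['side'][0],(273,318),0.016);print(p0)
for names in [('scene','side'),('scene',),('side',)]:
    best=None
    for a in np.radians([-15,-5,5,15]):
        sim=np.array([[p0[0]+.05,p0[1]+.06,a]]*4)+np.vstack([np.zeros(3),np.diag([.02,.02,.15])])
        r=minimize(f,sim[0],args=(names,),method='Nelder-Mead',options=dict(initial_simplex=sim,xatol=1e-4,fatol=1e-5))
        if best is None or r.fun<best.fun: best=r
    print(names,best.fun,best.x,np.degrees(best.x[2]))
    if len(names)==2: P=best.x; np.save('P.npy',P)
for n in D:
    d=D[n][0]; im=d['image'][:,:,::-1].copy()
    S=4;u0,v0=(180,200)if n=='scene' else (180,220);W=190;Hh=140
    if n=='scene':W,u0=270,180
    S=800//W
    im=cv2.resize(im[v0:v0+Hh+20,u0:u0+W],None,fx=S,fy=S,interpolation=cv2.INTER_CUBIC)
    for A in(L,SL):
        q=(proj(d,T(P,z(A,.016)))-[u0,v0]+.5)*S
        cv2.polylines(im,[q.round().astype(np.int32)],True,(0,0,255),1)
    cv2.imwrite(f'pics/fit_{n}.png',im)
E
```

```text
scene {'track': (1, np.int64(8165), [345.8, 288.4]), 'carrier': (1, np.int64(681), [291.7, 280.1]), 'vial': (2, np.int64(189), [290.5, 267.6]), 'spare_vial': (1, np.int64(268), [338.5, 237.6]), 'slide_box': (1, np.int64(3159), [229.6, 309.2]), 'timer': (1, np.int64(1342), [421.8, 328.7])}
side {'track': (1, np.int64(6238), [305.5, 301.7]), 'carrier': (1, np.int64(1185), [339.6, 359.8]), 'vial': (1, np.int64(160), [269.7, 262.5]), 'spare_vial': (1, np.int64(206), [334.8, 253.1]), 'slide_box': (1, np.int64(2041), [217.1, 277.5]), 'timer': (1, np.int64(1186), [338.0, 358.9])}
[ 0.4790483 -0.1432717  0.016    ]
('scene', 'side') 0.15470569629635011 [ 0.54015755 -0.0695648  -0.06472285] -3.7083460613995625
('scene',) 0.028903857930189833 [ 0.53968585 -0.06885756 -0.06037967] -3.4595003135475095
('side',) 0.1030779095864059 [ 0.54122969 -0.07055836 -0.06290317] -3.604085982452698
```

View pics/fit_scene.png

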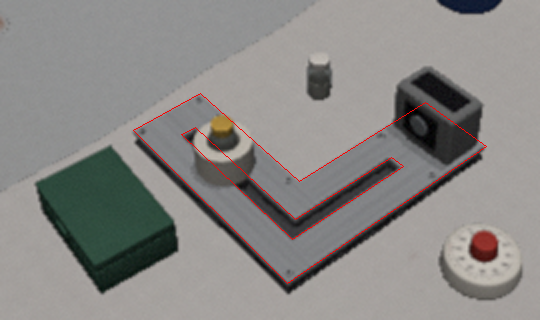

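View pics/fit_side.png

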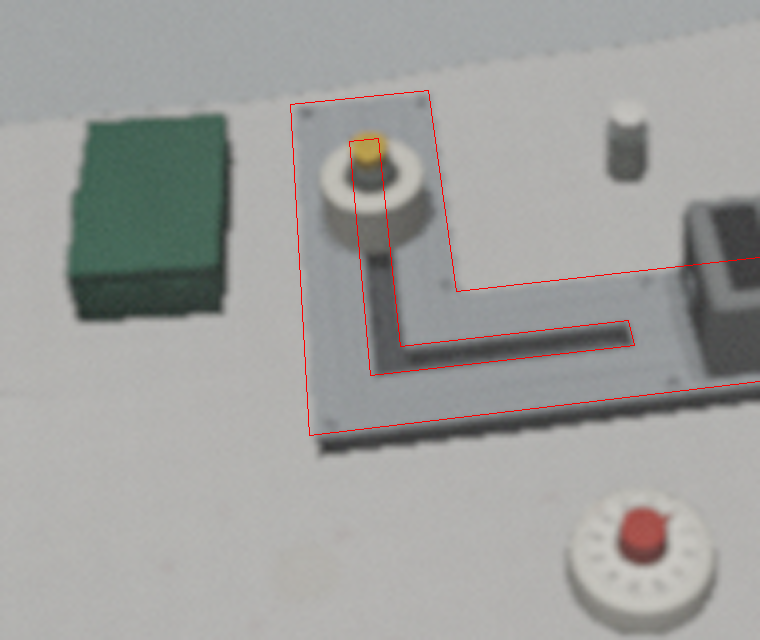

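```bash
python3 - <<'E'
from h import *
import pickle
D=pickle.load(open('d0.pkl','rb'))
for n,(u0,v0,W,H) in dict(scene=(240,235,190,115),side=(245,235,140,100)).items():
    S=800//W if n=='scene' else 5
    im=D[n][0]['image'][v0:v0+H,u0:u0+W,::-1]
    im=cv2.resize(im,None,fx=S,fy=S,interpolation=cv2.INTER_CUBIC)
    im=cv2.convertScaleAbs(im,alpha=1.5)
    for k in range(0,W,10):cv2.putText(im,str(u0+k),(k*S,8),0,.3,(0,0,255),1);cv2.line(im,(k*S,10),(k*S,14),(0,0,255))
    for k in range(0,H,10):cv2.putText(im,str(v0+k),(0,k*S+4),0,.3,(0,0,255),1)
    m=D[n][1]['track'][0]['region'].astype(np.uint8)[v0:v0+H,u0:u0+W]
    m=cv2.resize(m,None,fx=S,fy=S,interpolation=0)
    c,_=cv2.findContours(m,0,1);cv2.drawContours(im,c,-1,(0,255,0),1)
    cv2.imwrite(f'pics/z_{n}.png',im)
E
```

```text
(no output)
```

View pics/z_scene.png

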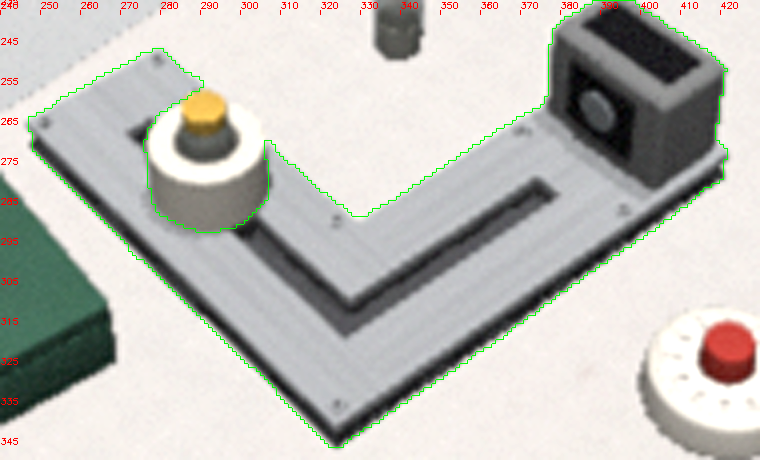

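View pics/z_side.png

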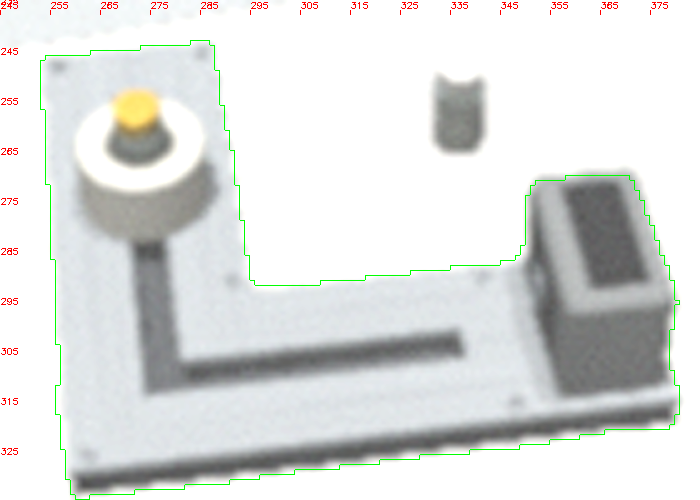

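```bash
python3 - <<'E'
from h import *
import pickle
from scipy.optimize import least_squares
D=pickle.load(open('d0.pkl','rb'))
C={'scene':[(L[5],248.25,267),(L[4],280,248),(L[3],329.5,288.75),(L[0],324.25,341.75),(L[1],420,274.5),(SL[3],327.75,310.25),(SL[0],326.25,319.25),(SL[2],375,279.5),(SL[1],379.5,283.25)],
'side':[(L[5],254,246.4),(L[4],287,243.4),(L[3],295.4,292.4),(L[0],260.2,329),(L[1],379,315.6),(SL[3],281.4,307.2),(SL[0],274.2,313.6),(SL[2],337.4,301),(SL[1],338,306)]}
def res(p,names):
    o=[]
    for n in names:
        A=np.array([c[0] for c in C[n]]);uv=np.array([c[1:] for c in C[n]])
        o.append((proj(D[n][0],T(p,z(A,.016)))-uv))
    return np.concatenate(o).ravel()
for names in [('scene',),('side',),('scene','side')]:
    r=least_squares(res,[.54,-.07,-.06],args=(names,),loss='soft_l1',x_scale=[.01,.01,.1]);p=r.x
    print(names,p.round(4),np.degrees(p[2]).round(2));print(res(p,names).reshape(-1,2).round(1).tolist())
np.save('P.npy',p)
for nm,X in dict(start=(-.05,.072,.016),corner=(-.05,-.06,.016),end=(.052,-.06,.016)).items():print(nm,T(p,[X]).round(4))
# vial cap top (z .066) & carrier
for n in D:
    d,r=D[n]
    for t in ['vial','spare_vial','slide_box','timer']:
        zz=dict(vial=.055,spare_vial=.022,slide_box=.018,timer=.017)[t]
        for x in r[t][:1]:
            w=ray(d,x['uv'],zz);c,s=np.cos(p[2]),np.sin(p[2]);e=w[:2]-p[:2]
            print(n,t,x['uv'],w.round(4),'track mm',(1000*np.array([c*e[0]+s*e[1],-s*e[0]+c*e[1]])).round(1))
E
```

```text
('scene',) [ 0.5389 -0.0714 -0.058 ] -3.33
[[-2.3, -1.4], [-0.5, -0.9], [-0.0, 2.2], [-0.3, 0.3], [2.7, -1.4], [-0.4, -0.1], [0.1, 1.1], [0.1, -0.9], [1.7, 0.2]]
('side',) [ 0.5424 -0.072  -0.0664] -3.81
[[-0.7, -0.3], [0.9, -0.7], [-0.4, 0.7], [-2.1, 0.1], [2.0, -0.8], [-0.5, -0.3], [-0.7, 0.5], [0.6, -0.5], [1.4, 0.6]]
('scene', 'side') [ 0.5405 -0.0714 -0.0651] -3.73
[[-1.3, -2.2], [0.5, -1.5], [0.5, 1.7], [-0.1, -0.4], [3.4, -1.4], [0.1, -0.6], [0.4, 0.6], [0.8, -1.1], [2.3, -0.1], [-1.7, -0.3], [-0.1, -0.7], [-1.4, 0.6], [-3.2, 0.1], [0.9, -0.9], [-1.6, -0.4], [-1.8, 0.4], [-0.5, -0.6], [0.3, 0.5]]
start [[0.4953 0.0037 0.016 ]]
corner [[ 0.4867 -0.1281  0.016 ]]
end [[ 0.5885 -0.1347  0.016 ]]
scene vial [290.5, 267.6] [ 0.4882 -0.0434  0.055 ] track mm [-54.   24.6]
scene spare_vial [338.5, 237.6] [ 0.6174 -0.0196  0.022 ] track mm [73.3 56.7]
scene slide_box [229.6, 309.2] [ 0.3845 -0.0173  0.018 ] track mm [-159.2   43.8]
scene timer [421.8, 328.7] [ 0.5685 -0.2442  0.017 ] track mm [  39.2 -170.6]
side vial [269.7, 262.5] [ 0.4888 -0.048   0.055 ] track mm [-53.1  20. ]
side spare_vial [334.8, 253.1] [ 0.6191 -0.0161  0.022 ] track mm [74.9 60.3]
side slide_box [217.1, 277.5] [ 0.3896 -0.03    0.018 ] track mm [-153.3   31.6]
side timer [338.0, 358.9] [ 0.5687 -0.2452  0.017 ] track mm [  39.5 -171.5]
```

```bash
python3 - <<'E'
from h import *
from scipy.spatial.transform import Rotation as Ro
s=telemetry.read_state();w,x,y,zz=s['orientation'];R=Ro.from_quat([x,y,zz,w]).as_matrix();print(R.round(3),np.degrees(np.arctan2(R[1,1],R[0,1])))
import pickle
D=pickle.load(open('d0.pkl','rb'))
p=np.load('P.npy')
# carrier model overlay: fit position along slot using rim circle
for yc in (18,22,26):
  for n in D:
    d=D[n][0];th=np.linspace(0,2*np.pi,60)
    im=d['image'][235:335,240:380,::-1];S=5;im=cv2.resize(im,None,fx=S,fy=S,interpolation=2)
    for r,h in((24,46),(24,16),(11,66)):
        A=np.c_[-50+r*np.cos(th),yc+r*np.sin(th),np.full(60,h)]/1000
        q=(proj(d,T(p,A))-[240,235]+.5)*S
        cv2.polylines(im,[q.round().astype(np.int32)],True,(0,0,255),1)
    cv2.imwrite(f'pics/c_{n}_{yc}.png',im[:400,:400])
a=[np.hstack([cv2.imread(f'pics/c_{n}_{yc}.png')for yc in(18,22)]) for n in D]
cv2.imwrite('pics/cc.png',cv2.resize(np.vstack(a),(600,600)))
E
```

```text
[[ 0.     0.232  0.973]
 [ 0.     0.973 -0.232]
 [-1.     0.     0.   ]] 76.60432317074869
```

View pics/cc.png

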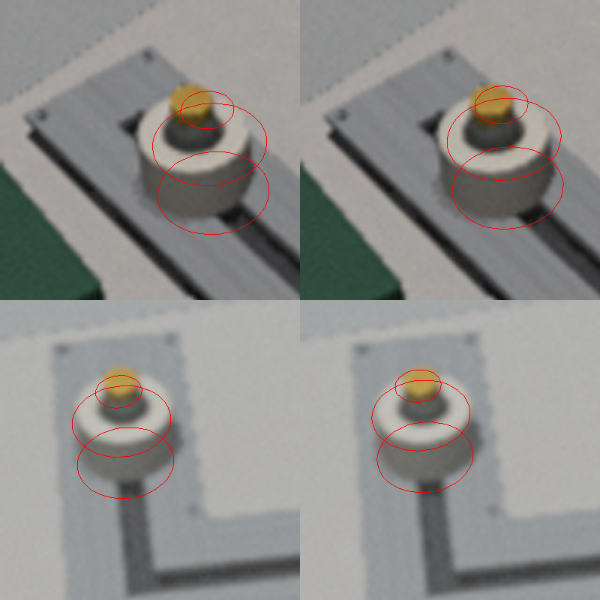

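>>> drive_tool:
  motion: "3.0 -4.4 0 0 0 -6.7 34;3.0 -4.4 0 0 0 -6.7 34;3.0 -4.4 0 0 0 -6.7 34;3.0 -4.4 0 0 0 -6.7 34;3.0 -4.4 0 0 0 -6.7 34;3.0 -4.4 0 0 0 -6.7 34;3.0 -4.4 0 0 0 -6.7 34;3.0 -4.4 0 0 0 -6.7 34;3.0 -4.4 0 0 0 -6.7 34;3.0 -4.4 0 0 0 -6.7 34;3.0 -4.4 0 0 0 -6.7 34;3.0 -4.4 0 0 0 -6.7 34"

```text
time_s: 2.9
tcp_pos: [0.4882, 0.0053, 0.2389]
orientation: [0.482, 0.517, 0.482, -0.517]
ft_force: [0.3, 0.2, 0.1]
opening: 0.0298
```

>>> drive_tool:
  motion: "0.2 0.1 -3.5 0 0 0 34;0.2 0.1 -3.5 0 0 0 34;0.2 0 -3.5 0 0 0 34;0 0 -3.0 0 0 0 34;0 0 0 0 0 0 34"

```text
time_s: 3.52
tcp_pos: [0.4926, 0.0092, 0.1025]
orientation: [-0.482, -0.516, -0.484, 0.517]
ft_force: [-0.4, -0.1, 0.9]
opening: 0.0301
```

```bash
cat > look.py <<'E'
from h import *
import sys
tag=sys.argv[1];ims=[]
for n in ['scene','side','wrist']:
    d=viewer.get_image(n);im=d['image'][:,:,::-1]
    if n=='scene': im=cv2.resize(im[200:360,210:450],(480,320),interpolation=2)
    elif n=='side': im=cv2.resize(im[220:380,190:400],(420,320),interpolation=2)
    else: im=cv2.resize(im,(373,280))
    ims.append(im)
H=np.zeros((600,800,3),np.uint8);a=cv2.resize(ims[0],(420,280));b=cv2.resize(ims[1],(380,290))
H[:280,:420]=a;H[:290,420:800]=b;H[300:580,:373]=ims[2]
cv2.imwrite(f'pics/{tag}.png',H)
s=telemetry.read_state();print(s['time_s'],s['tcp_pos'],s['ft_force'])
E
python3 look.py l1
```

```text
3.675 [0.49408119 0.00890163 0.10499111] [-0.36007258 -0.37712075 -0.27072853]
```

View pics/l1.png

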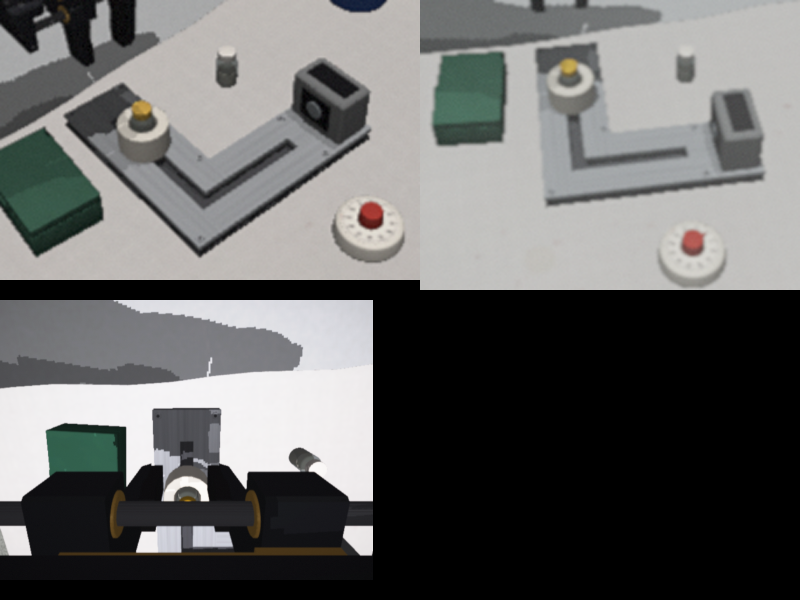

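The scene and side views show the fingers above and behind the carrier, on the +y side. The wrist view shows the carrier centred between them at about (186,490). I'm descending behind it.

>>> drive_tool:
  motion: "0 0 -2.5 0 0 0 34;0 0 -2.5 0 0 0 34;0 0 -1.5 0 0 0 34;0 0 -1.2 0 0 0 34;0 0 0 0 0 0 34;0 0 0 0 0 0 34"

```text
time_s: 4.42
tcp_pos: [0.4939, 0.0089, 0.0275]
orientation: [0.484, 0.517, 0.483, -0.516]
ft_force: [-0.3, -0.0, -0.3]
opening: 0.0299
```

```bash
python3 look.py l2
```

```text
4.575 [0.49372274 0.00897955 0.02732638] [-0.42990191 -0.29843816 -0.2254244 ]
```

View pics/l2.png

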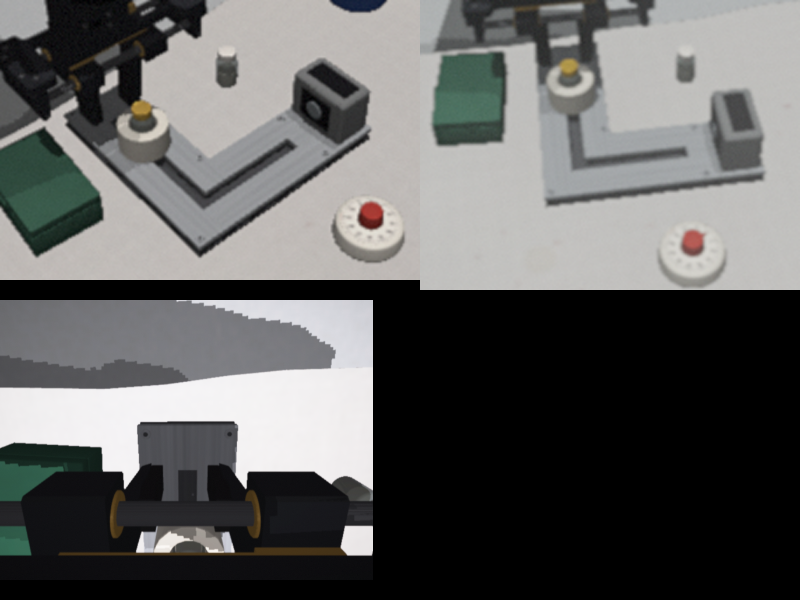

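>>> drive_tool:
  motion: "0 -0.4 -0.2 0 0 0 34;-0.03 -0.4 -0.1 0 0 0 34;-0.03 -0.4 0 0 0 0 34;-0.03 -0.2 0 0 0 0 34;0 -0.2 0 0 0 0 34;-0.03 -0.2 0 0 0 0 34;0 -0.2 0 0 0 0 34;-0.03 -0.2 0 0 0 0 34;0 -0.3 0 0 0 0 34;-0.03 -0.3 0 0 0 0 34;-0.03 -0.3 0 0 0 0 34;-0.02 -0.3 0 0 0 0 34"

```text
time_s: 6.08
tcp_pos: [0.4913, -0.0251, 0.0239]
orientation: [0.483, 0.516, 0.483, -0.516]
ft_force: [1.2, 2.1, 0.1]
opening: 0.03
```

```bash
python3 look.py l3
```

```text
6.225 [ 0.4912191  -0.02521943  0.02378684] [1.05321294 1.14291506 0.13864653]
```

View pics/l3.png

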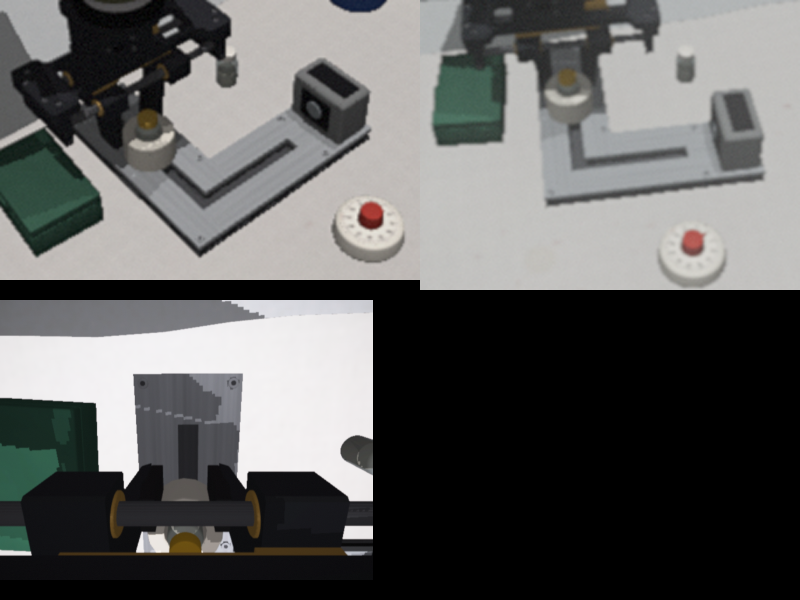

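>>> drive_tool:
  motion: "0 -0.4 0 0 0 0 34;-0.02 -0.4 0 0 0 0 34;-0.02 -0.4 0 0 0 0 34;-0.03 -0.4 0 0 0 0 34;-0.02 -0.4 0 0 0 0 34;-0.03 -0.4 0 0 0 0 34;-0.03 -0.4 0 0 0 0 34;-0.03 -0.4 0 0 0 0 34;-0.03 -0.4 0 0 0 0 34;-0.03 -0.4 0 0 0 0 34;-0.03 -0.4 0 0 0 0 34;-0.03 -0.4 0 0 0 0 34"

```text
time_s: 7.72
tcp_pos: [0.4882, -0.0732, 0.0238]
orientation: [0.483, 0.516, 0.483, -0.516]
ft_force: [3.2, 4.1, 0.9]
opening: 0.0296
```

```bash
python3 look.py l4
```

```text
7.875 [ 0.48799051 -0.07333645  0.0237082 ] [0.59056817 0.54039492 0.65005601]
```

View pics/l4.png

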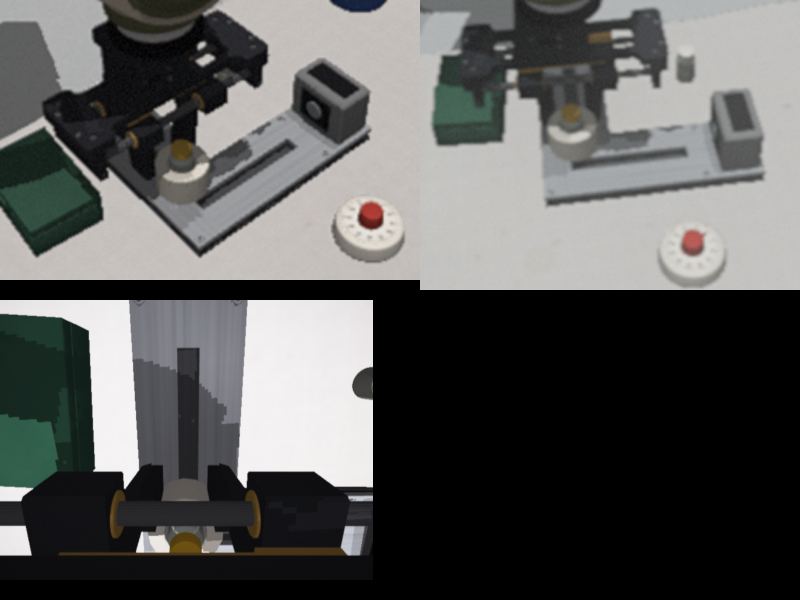

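>>> drive_tool:
  motion: "0.05 -0.3 0 0 0 0 34;0.05 -0.4 0 0 0 0 34;0 -0.4 0 0 0 0 34;-0.03 -0.4 0 0 0 0 34;-0.02 -0.4 0 0 0 0 34;-0.03 -0.3 0 0 0 0 34;0 -0.2 0 0 0 0 34;-0.02 -0.2 0 0 0 0 34"

```text
time_s: 8.88
tcp_pos: [0.4881, -0.0991, 0.0237]
orientation: [-0.483, -0.516, -0.483, 0.516]
ft_force: [-0.5, 0.6, -0.9]
opening: 0.0301
```

>>> drive_tool:
  motion: "0 -0.15 0 0 0 0 34;0 -0.15 0 0 0 0 34;0 -0.1 0 0 0 0 34"

```text
time_s: 9.25
tcp_pos: [0.488, -0.1026, 0.0238]
orientation: [0.483, 0.516, 0.483, -0.516]
ft_force: [0.5, 6.5, 2.1]
opening: 0.0297
```

>>> drive_tool:
  motion: "0 -0.1 0 0 0 0 34;0 -0.1 0 0 0 0 34"

```text
time_s: 9.5
tcp_pos: [0.4879, -0.1032, 0.0239]
orientation: [0.482, 0.517, 0.484, -0.516]
ft_force: [2.7, 15.5, 5.8]
opening: 0.0297
```

```bash
python3 look.py l5
```

```text
9.65 [ 0.48792599 -0.10314861  0.02390856] [ 2.09115057 12.58161396  4.07160537]
```

View pics/l5.png

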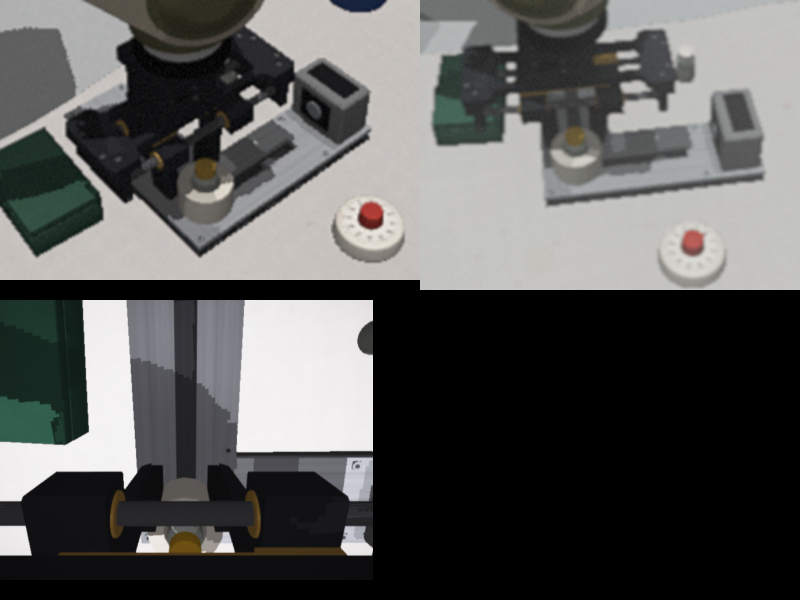

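The force rose to 15 N at the predicted corner position. The views show the carrier at the corner with the vial upright. Backing off, rising and turning for the second leg.

>>> drive_tool:
  motion: "0 0.3 0 0 0 0 34;0.05 0.7 0 0 0 0 34;0.05 1.0 0 0 0 0 34;0 0.3 2.5 0 0 0 34;0 0 3.0 0 0 0 34;0 0 2.3 0 0 10 34;-0.5 -0.5 0 0 0 10 34;-0.8 -0.8 0 0 0 10 34;-0.8 -0.8 0 0 0 10 34;-0.8 -0.8 0 0 0 10 34;-0.8 -0.8 0 0 0 10 34;-0.8 -0.8 0 0 0 10 34"

```text
time_s: 11.15
tcp_pos: [0.4439, -0.1268, 0.1018]
orientation: [0.692, 0.144, 0.692, -0.144]
ft_force: [0.1, -0.1, 0.3]
opening: 0.03
```

>>> drive_tool:
  motion: "0 0 0 0 0 10 34;0 0 0 0 0 10 34;0 0 0 0 0 0 34;0 0 0 0 0 0 34"

```text
time_s: 11.65
tcp_pos: [0.4441, -0.1268, 0.1017]
orientation: [0.707, 0.025, 0.707, -0.025]
ft_force: [0.3, 0.3, 0.2]
opening: 0.0298
```

```bash
python3 look.py l6
```

```text
11.8 [ 0.44413101 -0.12690169  0.10172142] [ 0.52497127  0.12777386 -0.1055496 ]
```

View pics/l6.png

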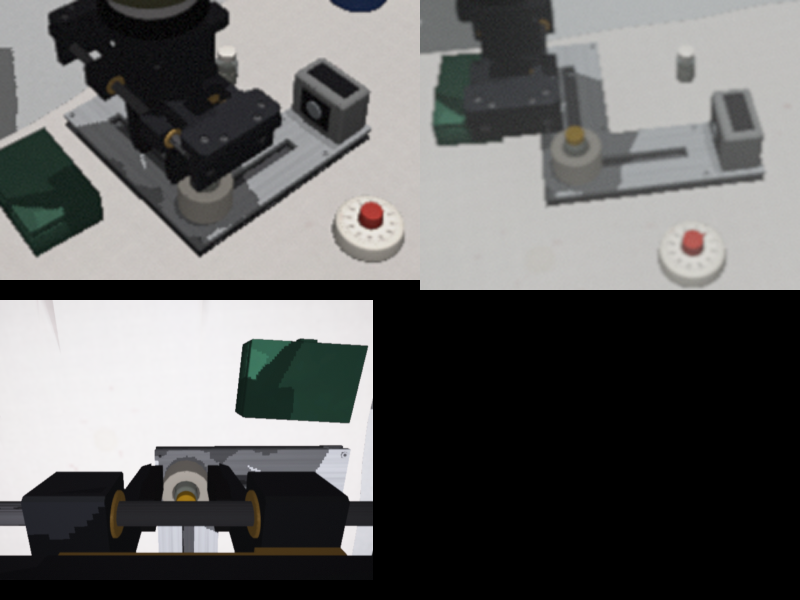

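>>> drive_tool:
  motion: "0 0 -2.5 0 0 0 34;0 0 -2.5 0 0 0 34;0 0 -1.6 0 0 0 34;0 0 -1.2 0 0 0 34;0 0 0 0 0 0 34;0.2 0 0 0 0 0 34;0.2 -0.02 0 0 0 0 34;0.2 -0.01 0 0 0 0 34;0.2 -0.02 0 0 0 0 34;0.2 -0.01 0 0 0 0 34;0.2 -0.02 0 0 0 0 34;0.2 -0.01 0 0 0 0 34"

```text
time_s: 13.3
tcp_pos: [0.4581, -0.1278, 0.0237]
orientation: [0.707, 0.023, 0.707, -0.023]
ft_force: [-0.4, 0.9, 0.4]
opening: 0.0297
```

```bash
python3 look.py l7
```

```text
13.45 [ 0.45811199 -0.12779746  0.02368433] [ 0.71771199  0.012819   -0.06039583]
```

View pics/l7.png

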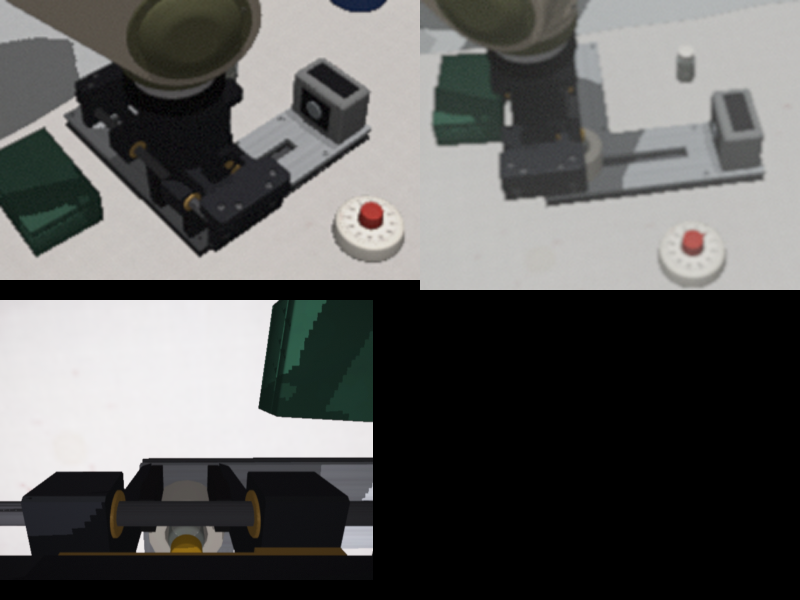

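>>> drive_tool:
  motion: "0.2 0 0 0 0 0 34;0.2 -0.02 0 0 0 0 34;0.3 -0.02 0 0 0 0 34;0.4 -0.03 0 0 0 0 34;0.4 -0.03 0 0 0 0 34;0.4 -0.03 0 0 0 0 34;0.4 -0.02 0 0 0 0 34;0.4 -0.03 0 0 0 0 34;0.4 -0.02 0 0 0 0 34;0.4 -0.03 0 0 0 0 34;0.4 -0.02 0 0 0 0 34;0.4 -0.03 0 0 0 0 34"

```text
time_s: 14.95
tcp_pos: [0.5009, -0.1302, 0.0236]
orientation: [0.706, 0.024, 0.707, -0.023]
ft_force: [-4.9, 4.7, 2.6]
opening: 0.0296
```

```bash
python3 look.py l8
```

```text
15.1 [ 0.50139621 -0.13042712  0.02369276] [-1.28538276  3.87685435  1.45155668]
```

View pics/l8.png

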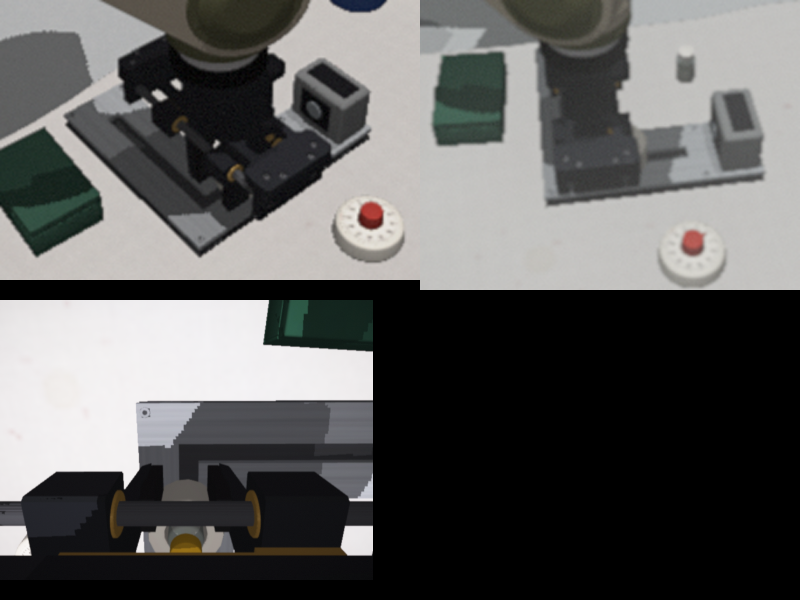

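>>> drive_tool:
  motion: "0.3 0.05 0 0 0 0 34;0.4 0.05 0 0 0 0 34;0.4 0.03 0 0 0 0 34;0.4 -0.02 0 0 0 0 34;0.4 -0.02 0 0 0 0 34;0.4 -0.03 0 0 0 0 34;0.4 -0.02 0 0 0 0 34;0.4 -0.03 0 0 0 0 34;0.4 -0.02 0 0 0 0 34;0.4 -0.03 0 0 0 0 34;0.4 -0.02 0 0 0 0 34;0.4 -0.03 0 0 0 0 34"

```text
time_s: 16.6
tcp_pos: [0.5484, -0.1316, 0.0237]
orientation: [0.707, 0.023, 0.707, -0.023]
ft_force: [-0.0, 0.6, -1.0]
opening: 0.0299
```

```bash
python3 look.py l9
```

```text
16.75 [ 0.54840401 -0.13161191  0.02377576] [0.41113184 0.23393359 0.70857016]
```

View pics/l9.png

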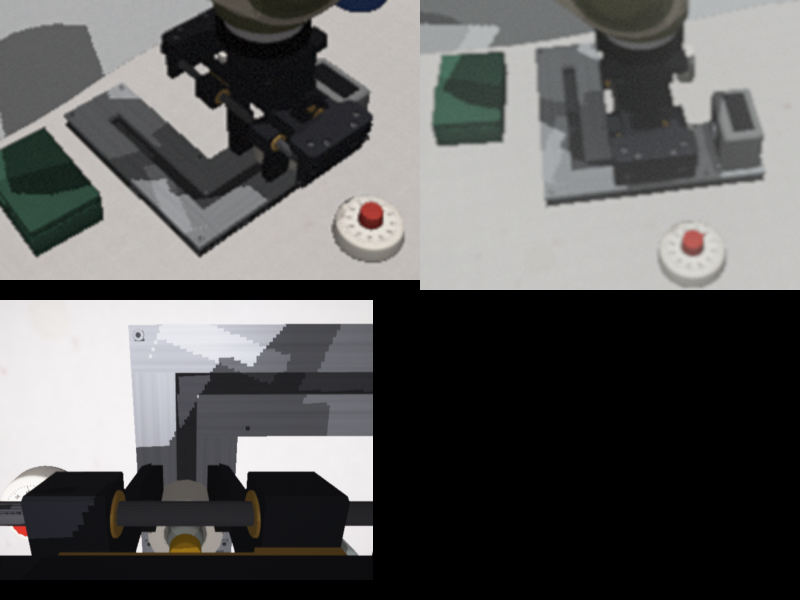

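>>> drive_tool:
  motion: "0.3 -0.02 0 0 0 0 34;0.3 -0.02 0 0 0 0 34;0.2 -0.01 0 0 0 0 34;0.2 -0.02 0 0 0 0 34;0.1 0 0 0 0 0 34"

```text
time_s: 17.38
tcp_pos: [0.5592, -0.1323, 0.0237]
orientation: [0.707, 0.023, 0.707, -0.023]
ft_force: [-0.4, -0.1, -0.1]
opening: 0.0299
```

>>> drive_tool:
  motion: "0.1 -0.01 0 0 0 0 34;0.1 -0.01 0 0 0 0 34"

```text
time_s: 17.62
tcp_pos: [0.5611, -0.1325, 0.0237]
orientation: [0.707, 0.023, 0.707, -0.023]
ft_force: [-3.1, 0.5, 0.2]
opening: 0.03
```

>>> drive_tool:
  motion: "0.1 -0.01 0 0 0 0 34;0.1 -0.01 0 0 0 0 34"

```text
time_s: 17.88
tcp_pos: [0.5618, -0.1324, 0.0235]
orientation: [0.705, 0.024, 0.708, -0.023]
ft_force: [-9.6, -0.7, 5.1]
opening: 0.0301
```

>>> drive_tool:
  motion: "0.1 0 0 0 0 0 34;0.05 0 0 0 0 0 34;0 0 0 0 0 0 34"

```text
time_s: 18.25
tcp_pos: [0.562, -0.1324, 0.0235]
orientation: [0.704, 0.024, 0.709, -0.023]
ft_force: [-13.3, -1.7, 7.4]
opening: 0.0301
```

Firm stop: the TCP moved 0.2 mm for 1.5 mm commanded, at 13 N, and at the predicted end. Backing off.

>>> drive_tool:
  motion: "-0.2 0 0 0 0 0 34;-0.3 0.02 0 0 0 0 34;-0.6 0.04 0 0 0 0 34;-1.0 0.06 0 0 0 0 34;-1.0 0.06 0 0 0 0 34;0 0 2.5 0 0 0 34;0 0 4.0 0 0 0 34;0 0 5.0 0 0 0 34;-2 2 4 0 0 0 34;-4 4 2 0 0 0 34;-4 4 0 0 0 0 34;0 4 0 0 0 0 34"

```text
time_s: 19.75
tcp_pos: [0.4309, 0.0103, 0.1991]
orientation: [0.707, 0.024, 0.707, -0.024]
ft_force: [0.8, 0.6, 0.9]
opening: 0.03
```

>>> drive_tool:
  motion: "-2 5 0 0 0 0 34;-2 5 0 0 0 0 34;0 5 0 0 0 0 34;0 0 0 0 0 0 34"

```text
time_s: 20.25
tcp_pos: [0.3926, 0.1613, 0.1988]
orientation: [0.707, 0.022, 0.707, -0.022]
ft_force: [1.0, 0.6, 0.1]
opening: 0.03
```

```bash
python3 look.py l10; python3 - <<'E'
from h import *
import pickle
D=pickle.load(open('d0.pkl','rb'));p=np.load('P.npy')
ims=[]
for n in ['scene','side']:
    d=viewer.get_image(n)
    for t,zz in dict(vial=.055,carrier=.035,spare_vial=.022,slide_box=.018,timer=.017).items():
        r=nets.search_frame(n,t)[:2];r0=D[n][1][t][0]['uv']
        for x in r:
            e=ray(d,x['uv'],zz)[:2]-p[:2];c,s=np.cos(p[2]),np.sin(p[2])
            print(n,t,x['p'],x['uv'],'was',r0,(1000*np.array([c*e[0]+s*e[1],-s*e[0]+c*e[1]])).round(1))
    u0,v0=(320,235) if n=='scene' else (280,250)
    im=cv2.resize(d['image'][v0:v0+80,u0:u0+100,::-1],None,fx=4,fy=4,interpolation=2)
    th=np.linspace(0,2*np.pi,60)
    im2=im.copy()
    for r,h in((24,46),(24,16)):
        q=(proj(d,T(p,np.c_[52+r*np.cos(th),-61+r*np.sin(th),np.full(60,h)]/1000))-[u0,v0]+.5)*4
        cv2.polylines(im2,[q.round().astype(np.int32)],True,(0,0,255),1)
    ims.append(np.vstack([im,im2])[:600])
cv2.imwrite('pics/fin.png',np.hstack([i[:600] for i in ims]))
E
```

```text
20.4 [0.39342289 0.15848094 0.19864196] [ 0.26007189  0.06566103 -0.43139556]
scene vial 0.64 [376.2, 266.1] was [290.5, 267.6] [ 50.5 -59.7]
scene carrier 0.8 [374.7, 281.6] was [291.7, 280.1] [ 39.6 -69.2]
scene carrier 0.37 [420.4, 329.1] was [291.7, 280.1] [  25.1 -177.9]
scene spare_vial 0.69 [337.9, 238.6] was [338.5, 237.6] [70.8 55.4]
scene slide_box 0.96 [230.2, 309.3] was [229.6, 309.2] [-158.6   43.1]
scene timer 0.77 [422.5, 330.4] was [421.8, 328.7] [  37.7 -173.4]
side vial 0.75 [332.7, 290.5] was [269.7, 262.5] [ 48.8 -62.2]
side vial 0.66 [290.9, 296.9] was [269.7, 262.5] [-23.2 -66.1]
side carrier 0.7 [331.9, 302.4] was [339.6, 359.8] [ 46.3 -71.6]
side spare_vial 0.71 [290.2, 294.7] was [334.8, 253.1] [-22.4 -33.1]
side spare_vial 0.46 [334.3, 253.8] was [334.8, 253.1] [73.6 58.5]
side slide_box 0.71 [213.8, 276.0] was [217.1, 277.5] [-159.5   36.3]
side slide_box 0.39 [334.8, 292.7] was [217.1, 277.5] [ 58.  -36.5]
side timer 0.77 [338.3, 359.4] was [338.0, 358.9] [  39.8 -172.5]
```

View pics/l10.png

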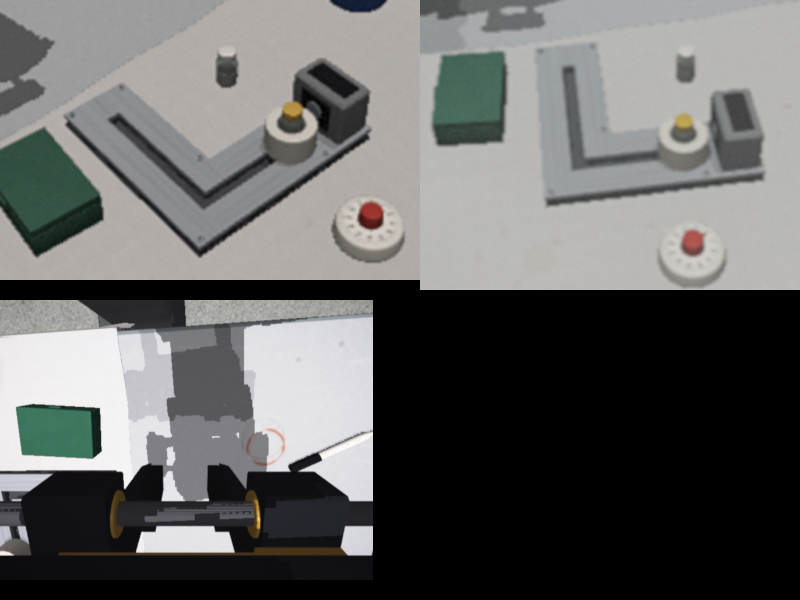

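View pics/fin.png

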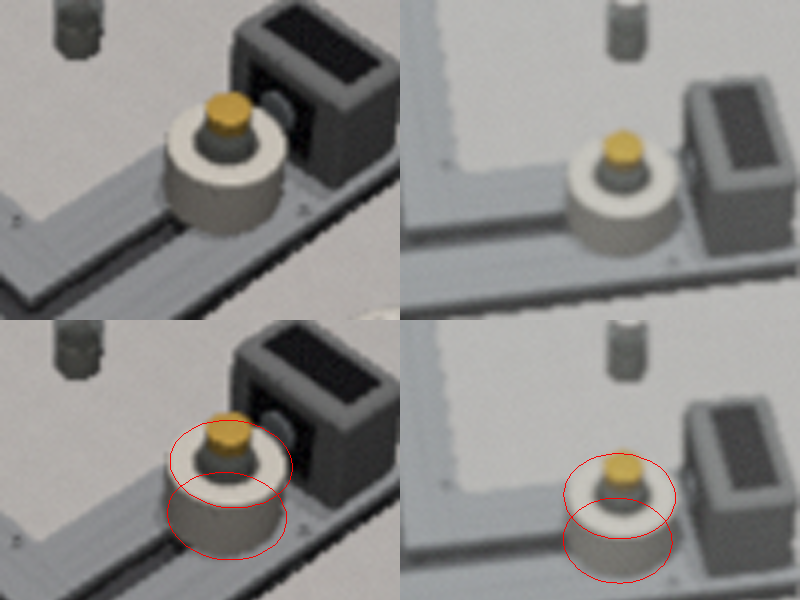

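The carrier stands at the slot end in front of the reader: scene (375,282), side (332,302). It matches the model circle to about 2 px, the vial is upright in it, and the bystanders haven't moved. Handing in.

```bash
python3 -c "
from workcell import manip;print(manip.job_done())"
```

```text
the job is handed in; nothing more can be done
None
```

The carrier is home at the end of the slot, in front of the reader block, with the vial upright in it. I handed the job in at about 20.5 s of the 48 s allowed.

- **First leg:** I pushed the carrier low on its side with the two fingertips set 30 mm apart, until it stopped at the corner. The force there rose to 15 N, within about 1 mm of the predicted stop. I then backed off, lifted over the vial and turned the gripper 90°.
- **Second leg:** I pushed along the slot to a firm stop, where the force rose to 13 N. The last 1.5 mm commanded moved the tool only 0.2 mm. That put the stop about 1 mm past the predicted end, which is within measuring error.
- **Last pictures:** After backing off and moving the arm clear, both cameras show the carrier at the slot end, with the vial found at track (49–51, -60 to -62) mm against a nominal (52, -60). The spare vial, slide box and timer are where they started.

**Disagreements:**
- My fitted track pose left residuals of 2–3 pixels between the two cameras.
- At first the side-camera network took the timer for the carrier. In the last pictures it reported a false "spare vial" on the track. I ruled both out by eye.

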